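# Raise the milling balls on the tilt tester

## Task

Pour all five white milling balls from the blue cup into the flat tray of the tilt tester, and stand the empty cup upright on the bench, clear of the tester. Then take the tray by its black handle bar, swing it up until its black edge line is in line with the red pointer, and finish while holding it there: the tray falls if it is let go. Do not shift the red pointer, the brown bottle, the green-lidded jar or the timer.

Things in the scene. Friction and masses are not known exactly. Their poses are not given: they have to be found in the camera images.
- rig: The tilt tester, fixed to the bench: grey base plate 190 (x) x 270 (y) x 12 mm, origin at the centre of its underside. At its -y end, at y = -100 mm, z = 45 mm, is the hinge line, parallel to its x axis, between two cheeks (x = +-72 mm, up to z = 57 mm). On its +x side, at x = 88 mm, stands a steel arc of radius 120 mm about the hinge line, from 0 to 70 degrees (top at z = 158 mm). Tray and red pointer both turn about the hinge line; their free ends point to +y.
- tray (a point): Point on the hinge line, in the middle of the tray's width. Its axes turn with the tray: x along the hinge, y along the tray toward the handle, z out of the tray's open top. Tray: aluminium, lined black, outside 120 mm (x), walls from y = 10 to 160 mm, 3 mm thick; inner floor at z = 0, wall tops at z = 30 mm; about 0.35 kg. A black line runs along its +x side at z = 0 out to y = 185 mm.
- tray_middle (a point): Centre of the tray's inner floor, 85 mm from the hinge line; axes as tray.
- tray_handle (a point): Middle of the tray's black round handle bar: 12 mm thick, 90 mm long, parallel to the hinge, 205 mm from the hinge line and 12 mm above the level of the tray floor, 45 mm clear of the tray's end wall, carried by a 10 mm rod at either end (x = +-45 mm). About 57 mm above the bench when the tray lies flat. Axes as tray.
- tray_body (a joint): Angle of the tray in rad: 0 = flat on its rest, as at the start, growing as the handle end rises, stop at 1.25. The hinge is nearly free of friction, so the tray falls back if let go; lifting it at the handle takes about 2 N.
- pointer_body (a joint): Angle of the red pointer in rad about the same hinge line and in the same sense, so the tray is in line with it when both joints read the same. Differs from start to start (0.45 to 0.85). It stays where it is by friction and is not to be moved.
- pointer_tip (a point): Red knob, 12 mm, at the end of the red pointer, 185 mm from the hinge line, 79 mm to +x of the tray's middle plane.
- cup: Open blue plastic cup, 70 mm high, outer diameter 52 mm at the foot, 56 mm at half height, 60 mm at the rim, wall 3 mm, floor 5 mm, about 0.08 kg. Origin at the centre of its underside, z up through the mouth. Starts upright with the five balls on its floor.
- ball_0_center (a point): Centre of a white ceramic milling ball, 16 mm in diameter, 14 g; starts in the cup.
- ball_1_center (a point): Centre of a white ceramic milling ball, 16 mm in diameter, 14 g; starts in the cup.
- ball_2_center (a point): Centre of a white ceramic milling ball, 16 mm in diameter, 14 g; starts in the cup.
- ball_3_center (a point): Centre of a white ceramic milling ball, 16 mm in diameter, 14 g; starts in the cup.
- ball_4_center (a point): Centre of a white ceramic milling ball, 16 mm in diameter, 14 g; starts in the cup.
- amber_bottle: Brown glass bottle with white cap, 56 mm wide, 114 mm high, bystander. Origin at the centre of its underside.
- jar_3: White sample jar with green lid, 52 mm wide, 67 mm high, bystander. Origin at the centre of its underside.
- bench_timer: White digital bench timer, 62 x 72 x 20 mm, bystander. Origin at the centre of its underside.

How it is judged:
By the outcome, as a careful person would: the job done as asked, in the order asked, and still so for the second after the job is handed in, while the arm keeps its last pose, push and grip.
It also fails if it takes over 72 s, if anything falls off the work surface, if the arm or the gripper's body presses on something with over 40 N, if the wrist force passes 120 N, or if a joint passes its speed limit or range.

## Robot

A 6-joint arm with a two-finger parallel gripper is mounted at the origin on a cart in front of the work surface, level with it; the furniture and walls round the work are solid. World frame = base frame: x ahead of the robot, y to its left, z up, the work surface at z = 0. Lengths are in m, angles in rad, forces in N, time in s.
With the tool pointing down it reaches from about 0.375 to 0.9 m from the base axis. Payload 3.1 kg.
Tool frame: the origin (TCP) lies at the very end of the fingers, on their centre line; the grasp point (between the pads) lies 19 mm behind it (manip.tcp_to_grasp is the distance from the TCP to the grasp point, in m); z points along the fingers, y is the line along which they close (so a half turn about z gives the same grasp; the last joint's range is limited). The gripper opens to 85 mm and grips with 20 to 120 N. Pads are 22 mm wide; open, the fingers measure 114 mm over their backs; the gripper's body (76 mm by 85 mm) begins 54 mm behind the grasp point. The pads swing forward as they close: fully open they stand 13 mm farther back than shut.
Start: joints at [1.133, 0.527, 1.433, -0, 1.181, -0.178], TCP at [0.16, 0.604, 0.231] pointing down, gripper open.
Joint ranges: [-3.08, 3.08], [-0.75, 2.2], [0.22, 2.44], [-1.43, 4.57], [0, 2.65], [-2.85, 2.85]. Speed limits (rad/s): [2.79, 2.79, 3.14, 3.14, 3.14, 3.14].

## Interface

Orientations are given as a unit quaternion [x, y, z, w].
In Python, from station import manip gives the robot as it stands. The module is installed in compiled form; this text tells all that it offers.
- The arm moves only by the tool step_arm, never from a script. Its argument "commands" is one flat list of numbers, 6 for each row, row after row: the shift along the tool's x, y, z in m, then the turn, a rotation vector about the tool's x, y, z in degrees. A call has exactly 10 rows; each row is the pose to reach, as a shift and turn from the pose commanded when the call began, along the tool's axes at that moment; what a row does not reach only later rows make up. A row lasts 1/10 s, in which the tool goes at most 50 mm and 8.59 degrees, less where a joint would pass 70% of its speed; a pose out of reach is approached as far as the arm can. A call with a gripper value outside its range is refused whole. "jaw" is the opening in per cent of the stroke, from 0 (shut) to 100 (fully open), set as the call begins (left out, the last holds). The fingers move at their own pace and stop on an object; "grip_force" is the grip in N (left out, the last holds). Time passes only in rows, so rows that repeat a pose let the fingers close, or fill a call up. It gives the time, the measured TCP pose, the force, the opening and the grip force at its end, in the units of the state.
- manip.sense(): the state, without advancing time (a new reading comes with each control period).
- manip.snapshot(name): name is "scene" or "top"; returns a dict with "pixels" (384x512x3 uint8, blue, green, red), "fx", "fy", "cx", "cy" (pixels), "R" (3x3) and "t" (3): a world point X has camera coordinates R X + t. Camera axes: x right, y down, z forward; pixel columns grow to the right and rows downward; lengths in m; the calibration is good to about 2 mm. A picture is of the moment at which its call begins. There is no depth.
- manip.sign_off(): hands the job in; it is judged then, once.
The state is a dict: "t": time; "q": joint angles; "qd": joint speeds; "tau": joint torques, N m; "tcp_pos": TCP position; "tool_rot": TCP orientation; "force": force on the tool from outside, world axes, zero at the start; "ft_torque": the same for the moment, N m; "finger_gap": opening from 0.0 (shut) to 1.0 (fully open); "gripper_force": force on a finger pad.
Only numpy, scipy, OpenCV 4.12 (cv2) and the standard library are available. Lean on these libraries where they do the work, as an engineer would, in place of code of your own. Each camera call takes 0.05 s, during which the arm holds its last target. There are 200 camera calls.

## Working session

There is one attempt and no reset: what is moved stays moved. The work goes in short steps, Python scripts to look and compute and a tool call to move; the robot and the scene stay as the last step left them, time stands still between calls to the robot, and variables do not carry over. Pictures are saved under pics/ and viewed, at most 10 in all, crops included, and the job is handed in when it is done.

Besides the shell and the picture viewer there is one more tool, called after "Request:" by a JSON object that holds its "name" and its "arguments". step_arm: Moves the arm, as the interface text tells. Its arguments: {"type":"object","properties":{"commands":{"type":"array","items":{"type":"number"}},"jaw":{"type":"number"},"grip_force":{"type":"number"}},"required":["commands"]}

```bash
mkdir -p pics
cat > h.py <<'E'
import numpy as np, cv2
from station import manip
from scipy.spatial.transform import Rotation as Ro
def snap(n,f=None):
    s=manip.snapshot(n)
    if f: cv2.imwrite('pics/'+f+'.png',s['pixels'])
    return s
def ray(s,u,v):
    d=np.array([(u-s['cx'])/s['fx'],(v-s['cy'])/s['fy'],1.]);R=np.array(s['R']);t=np.array(s['t'])
    return -R.T@t, R.T@d
def onz(s,u,v,z):
    c,d=ray(s,u,v);return c+d*(z-c[2])/d[2]
def proj(s,X):
    p=np.array(s['R'])@np.array(X)+np.array(s['t']);return [s['fx']*p[0]/p[2]+s['cx'],s['fy']*p[1]/p[2]+s['cy']]
E
python3 - <<'E'
from h import *
np.set_printoptions(precision=4,suppress=True)
a=snap('scene');b=snap('top')
cv2.imwrite('pics/a.png',a['pixels']);cv2.imwrite('pics/b.png',b['pixels'])
import pickle;pickle.dump((a,b),open('s0.pkl','wb'))
for s in(a,b):print(s['fx'],s['cx'],ray(s,s['cx'],s['cy']))
print(manip.sense())
E
```

```text
386.3908377058039 258.50002941288415 (array([ 0.1853, -0.464 ,  0.8228]), array([ 0.3917,  0.498 , -0.7737]))
376.546573027948 255.64161411797312 (array([0.3428, 0.0413, 1.0195]), array([ 0.2299, -0.0025, -0.9732]))
{'t': 0.1, 'q': array([ 1.1335,  0.5284,  1.4338,  0.    ,  1.1814, -0.1785]), 'qd': array([-0.0002, -0.0014, -0.0026,  0.001 ,  0.0006, -0.0005]), 'tau': array([  0.0001, -44.3303, -17.8586,  -0.0002,   0.0039,   0.    ]), 'tcp_pos': array([0.1596, 0.6036, 0.2304]), 'tool_rot': array([ 0.129 ,  0.9916, -0.0009, -0.0003]), 'force': array([-0.5943, -1.1096, -0.4269]), 'ft_torque': array([-0.0428, -0.0018, -0.0146]), 'gripper_force': 0.0, 'finger_gap': 1.004732021436017}
```

View pics/a.png

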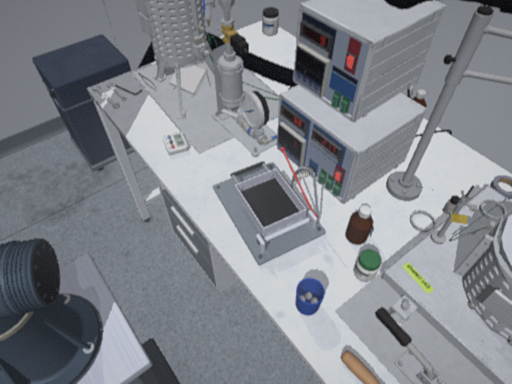

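View pics/b.png

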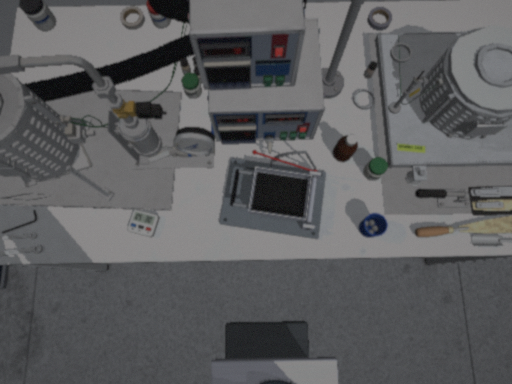

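The top view shows the rig centred near (275,195), with its handle bar on the left at (235,187) and the red pointer running from (315,170) to (255,153). The blue cup is at (372,226), the bottle at (345,148), the jar at (376,167) and the timer at (144,222). World +x is up in this view and +y is left.

Run:
```python
from h import *
import pickle;a,b=pickle.load(open('s0.pkl','rb'))
c=b['pixels'][130:250,210:400];d=a['pixels'][130:330,205:385]
cv2.imwrite('pics/c.png',cv2.resize(c,None,fx=4,fy=4,interpolation=cv2.INTER_CUBIC))
cv2.imwrite('pics/d.png',cv2.resize(d,None,fx=3,fy=3,interpolation=cv2.INTER_CUBIC))
```

```text
(no output)
```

View pics/c.png

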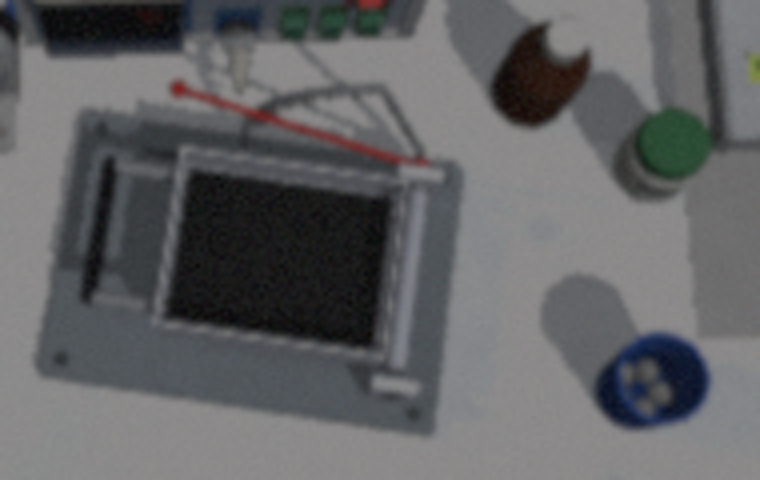

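View pics/d.png

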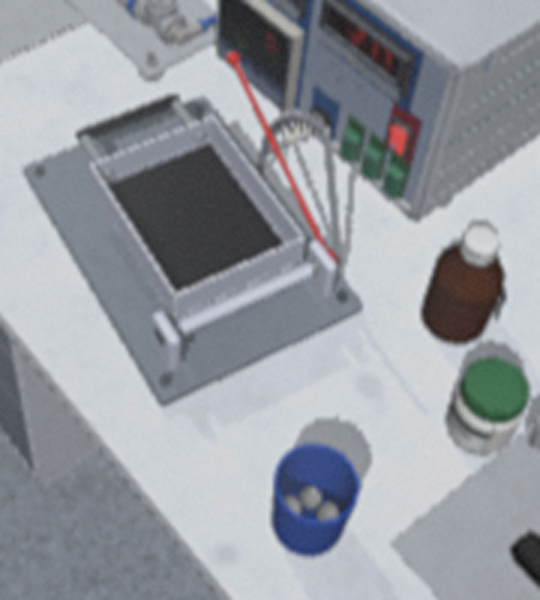

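The close-ups show the plate corners in the top view at (231,157), (325,171), (318,238) and (220,223). The red knob is at (254.5,152) in the top view and (283,149) in the scene view. The handle bar runs from (237.5,170) to (232,205), and the cup rim is near (374,224).

Run:
```python
from h import *
np.set_printoptions(precision=4,suppress=True)
import pickle;a,b=pickle.load(open('s0.pkl','rb'))
def tri(u,v):
    c1,d1=ray(b,*u);c2,d2=ray(a,*v)
    d1/=np.linalg.norm(d1);d2/=np.linalg.norm(d2)
    k=np.linalg.lstsq(np.c_[d1,-d2],c2-c1,rcond=None)[0]
    p,q=c1+k[0]*d1,c2+k[1]*d2;return (p+q)/2,np.linalg.norm(p-q)
P=[onz(b,*p,.012)[:2] for p in[(230.75,157),(325.5,170.75),(318,238.25),(220,223.5)]]
P=np.array(P);print(P);c=P.mean(0)
print('sizes',[np.linalg.norm(P[i]-P[i-1]) for i in range(4)])
yv=(P[0]-P[1])+(P[3]-P[2]);yaw=np.arctan2(-yv[0],yv[1])
xv=(P[0]-P[3])+(P[1]-P[2]);print('centre',c,'yaw',np.degrees(yaw),np.degrees(np.arctan2(xv[1],xv[0])))
ends=np.array([onz(b,*p,.057) for p in[(210+109/4,130+158/4),(210+90/4,130+298/4)]]);print('handle ends',ends,ends.mean(0),np.linalg.norm(ends[0]-ends[1]))
R=np.array([[np.cos(yaw),-np.sin(yaw)],[np.sin(yaw),np.cos(yaw)]])
h=c+R@[0,-.1];print('hinge',h,'handle pred',c+R@[0,.105])
k,e=tri((254.5,152),(205+234/3,130+58/3));l=R.T@(k[:2]-h);print('knob',k,e,l,'ang',np.arctan2(k[2]-.045,l[1]),'r',np.hypot(k[2]-.045,l[1]))
for s in(b,a):
    H=cv2.cvtColor(s['pixels'],cv2.COLOR_BGR2HSV)
    m=cv2.inRange(H,(108,130,40),(125,255,255))
    n,L,st,ce=cv2.connectedComponentsWithStats(m)
    for i in range(1,n):
        if st[i,4]>100:print(st[i],ce[i])
# cup rim ellipse from hull: rim circle fits
for name,px in[('bottlecap',None)]:pass
print('jar lid',onz(b,210+672/4,130+142/4,.067),'bottle cap',onz(b,210+568/4,130+40/4,.114),'timer',onz(b,144,222,.02))
print('rim crop c',onz(b,210+660/4,130+378/4,.07),'rim a',onz(a,205+317/3,130+477/3,.07))
```

```text
[[ 0.6867  0.1068]
 [ 0.6414 -0.1572]
 [ 0.454  -0.1258]
 [ 0.4985  0.1363]]
sizes [np.float64(0.1904545921566328), np.float64(0.2678420744527043), np.float64(0.19010624217957922), np.float64(0.2658566848680299)]
centre [ 0.5702 -0.01  ] yaw -9.689134502674062 -9.226818171517102
handle ends [[0.636  0.0866 0.057 ]
 [0.541  0.0997 0.057 ]] [0.5885 0.0931 0.057 ] 0.09588136214613445
hinge [ 0.5533 -0.1085] handle pred [0.5878 0.0935]
knob [0.6584 0.0397 0.1315] 0.0011275147481629763 [0.0787 0.1638] ang 0.4857242509142202 r 0.18521118482759477
[256  64  33  11 177] [272.2825  69.3333]
[360 214  26  22 263] [373.9163 224.5513]
[330  73  26  28 336] [342.3274  86.244 ]
[297 279  27  35 537] [309.3147 295.3371]
jar lid [ 0.637 -0.286  0.067] bottle cap [ 0.6917 -0.2098  0.114 ] timer [0.5051 0.3393 0.02  ]
rim crop c [ 0.4798 -0.2628  0.07  ] rim a [ 0.484  -0.2613  0.07  ]
```

```bash
cat >> h.py <<'E'
def rel(pos,Rt,s=None,show=True):
    """tool-frame shift (mm) and turn (deg) from current pose to TCP pos / Rotation Rt (None=keep)"""
    s=s or manip.sense();R0=Ro.from_quat(s['tool_rot'])
    d=R0.inv().apply(np.array(pos)-s['tcp_pos']);w=np.zeros(3) if Rt is None else (R0.inv()*Rt).as_rotvec(degrees=True)
    if show:print('shift',np.round(d,4),'turn',np.round(w,2))
    return d,w
def mk(z,y):
    z=np.array(z,float);z/=np.linalg.norm(z);y=np.array(y,float);y-=z*(y@z);y/=np.linalg.norm(y)
    return Ro.from_matrix(np.c_[np.cross(y,z),y,z])
E
python3 -c "
from h import *
rel([.48,.15,.30],None)
R0=Ro.from_quat(manip.sense()['tool_rot']);print(R0.as_matrix())
"
```

```text
shift [-0.4258 -0.3566 -0.069 ] turn [0. 0. 0.]
[[-9.66696227e-01  2.55925156e-01 -8.48163578e-04]
 [ 2.55926289e-01  9.66694726e-01 -1.74386249e-03]
 [ 3.73616979e-04 -1.90285264e-03 -9.99998120e-01]]
```

Request:
{"name": "step_arm", "arguments": {"commands": [-0.02,-0.015,-0.02,0,0,0,-0.055,-0.045,-0.04,0,0,0,-0.09,-0.075,-0.06,0,0,0,-0.13,-0.105,-0.07,0,0,0,-0.17,-0.135,-0.07,0,0,0,-0.205,-0.17,-0.07,0,0,0,-0.24,-0.2,-0.07,0,0,0,-0.28,-0.23,-0.07,0,0,0,-0.315,-0.265,-0.07,0,0,0,-0.35,-0.295,-0.07,0,0,0], "jaw": 100}}

```text
t: 1.1
tcp_pos: [0.4231, 0.2273, 0.3011]
tool_rot: [0.129, 0.992, -0.0, -0.0]
force: [0.1, -0.0, -0.1]
finger_gap: 0.999
gripper_force: 0.0
```

```bash
python3 -c "
from h import *
s=manip.sense();print(s['t'],s['q'],s['tcp_pos'],s['tool_rot'])
rel([.44,-.30,.30],None)
"
```

```text
1.1 [ 2.59873859e-01  2.45123969e-01  1.69201970e+00 -5.27208228e-05
  1.20529119e+00 -1.05170146e+00] [0.42307123 0.22733041 0.30108472] [ 1.29238558e-01  9.91613441e-01 -1.82669241e-04 -3.80217833e-04]
shift [-0.1515 -0.5054  0.0012] turn [0. 0. 0.]
```

Request:
{"name": "step_arm", "arguments": {"commands": [-0.015,-0.05,0,0,0,0,-0.03,-0.1,0,0,0,0,-0.045,-0.15,0,0,0,0,-0.06,-0.2,0,0,0,0,-0.075,-0.25,0,0,0,0,-0.09,-0.3,0,0,0,0,-0.105,-0.35,0,0,0,0,-0.12,-0.4,0,0,0,0,-0.135,-0.45,0,0,0,0,-0.15,-0.48,0,0,0,0]}}

```text
t: 2.1
tcp_pos: [0.4435, -0.2716, 0.301]
tool_rot: [0.13, 0.992, 0.0, -0.001]
force: [0.9, -0.7, 0.8]
finger_gap: 1.0
gripper_force: 0.0
```

```bash
python3 -c "
from h import *
s=manip.sense();print(s['t'],s['q'],s['tcp_pos'],s['tool_rot'])
z=[.612,.612,-.5]
for sg in(1,-1):rel([.34,-.40,.25],mk(z,[sg*.707,-sg*.707,0]))
"
```

```text
2.1 [-7.64692563e-01  3.05057379e-01  1.60320009e+00  9.95605841e-05
  1.23466682e+00 -2.07574568e+00] [ 0.44346501 -0.27160611  0.30099864] [ 1.29523114e-01  9.91576178e-01  4.32683823e-04 -5.08241025e-04]
shift [ 0.067  -0.1507  0.051 ] turn [-61.89  35.55 107.14]
shift [ 0.067  -0.1507  0.051 ] turn [-31.17 -54.26 -54.16]
```

Request:
{"name": "step_arm", "arguments": {"commands": [0.01,-0.015,0.0,-4,2.3,7,0.01,-0.03,0.0,-8,4.6,14,0.015,-0.045,0.0,-12,6.9,21,0.02,-0.06,0.0,-16,9.2,28,0.025,-0.075,0.0,-20,11.5,35,0.03,-0.09,0.0,-24,13.8,42,0.035,-0.1,0.0,-28,16,48,0.04,-0.11,0.01,-32,18.3,55,0.045,-0.12,0.015,-36,20.6,62,0.05,-0.13,0.02,-40,22.8,69]}}

```text
t: 3.1
tcp_pos: [0.3626, -0.3833, 0.2806]
tool_rot: [0.645, 0.67, 0.341, -0.14]
force: [-0.5, 0.9, -0.4]
finger_gap: 0.997
gripper_force: 0.0
```

```bash
python3 -c "
from h import *
s=manip.sense();print(s['t'],s['q'],s['tcp_pos'],Ro.from_quat(s['tool_rot']).as_matrix())
rel([.34,-.40,.25],mk([.612,.612,-.5],[.707,-.707,0]))
g=np.array([.482,-.262,.042]);z=np.array([.612,.612,-.5]);rel(g-.08*z,mk(z,[.707,-.707,0]))
"
```

```text
3.1 [-1.27932055  0.58325373  1.42252819  0.44714296  1.7532812  -1.37734592] [ 0.36258833 -0.38325458  0.28055411] [[-0.12970821  0.95883559  0.25260658]
 [ 0.76758847 -0.06417196  0.63772244]
 [ 0.62768123  0.27661574 -0.72766751]]
shift [-0.0291 -0.029   0.0058] turn [-21.75  12.5   37.97]
shift [-0.0783  0.008   0.2084] turn [-21.75  12.5   37.97]
```

Request:
{"name": "step_arm", "arguments": {"commands": [-0.005,0,0.01,-3,1.8,5.5,-0.015,0,0.03,-6.5,3.75,11.4,-0.025,0,0.05,-10,5.8,17.5,-0.035,0,0.075,-13.5,7.8,23.6,-0.045,0,0.1,-17,9.8,29.7,-0.055,0,0.125,-20,11.5,35,-0.065,0,0.15,-21.75,12.5,38,-0.075,0,0.17,-21.75,12.5,38,-0.08,0,0.185,-21.75,12.5,38,-0.08,0,0.19,-21.75,12.5,38]}}

```text
t: 4.1
tcp_pos: [0.4213, -0.3224, 0.0914]
tool_rot: [0.799, 0.334, 0.461, -0.192]
force: [-0.4, 0.1, -0.5]
finger_gap: 1.005
gripper_force: 0.0
```

```bash
python3 -c "
from h import *
s=manip.sense();print(s['t'],s['q'],s['tcp_pos'],Ro.from_quat(s['tool_rot']).as_matrix())
z=np.array([.612,.612,-.5]);g=np.array([.482,-.262,.042]);rel(g+.019*z,mk(z,[.707,-.707,0]))
a=snap('scene','e')
cv2.imwrite('pics/e.png',cv2.resize(a['pixels'][180:384,180:420],None,fx=3,fy=3))
"
```

```text
4.1 [-1.32583101  0.90228142  1.74164197  0.86266765  1.34298708 -1.13967461] [ 0.42131357 -0.32240608  0.09137714] [[ 0.35162469  0.71098161  0.60898705]
 [ 0.35676608 -0.70320986  0.61499094]
 [ 0.86549295  0.00101992 -0.50092007]]
shift [0.0002 0.0007 0.1178] turn [-0.24  0.05  0.21]
```

View pics/e.png

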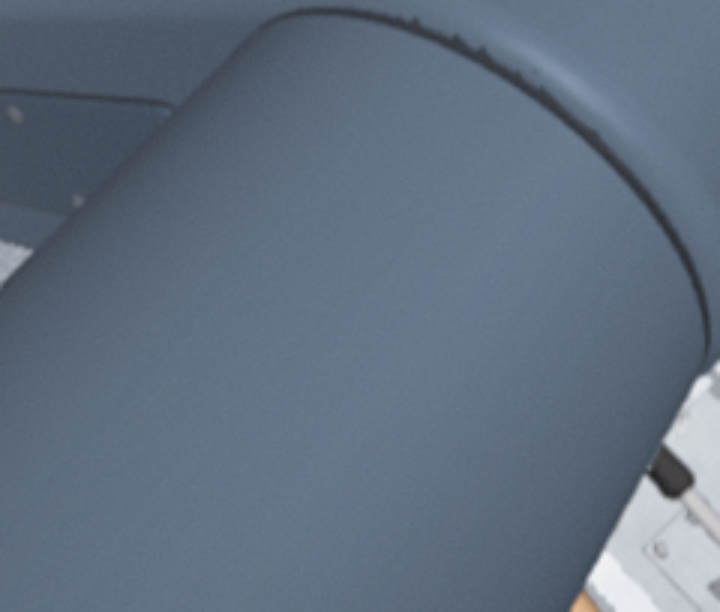

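The arm blocks the scene camera, so this picture shows only the arm link. The pose agrees with the target, so I approach.

Request:
{"name": "step_arm", "arguments": {"commands": [0,0,0.015,0,0,0,0,0,0.03,0,0,0,0,0.001,0.045,0,0,0,0,0.001,0.06,0,0,0,0,0.001,0.075,0,0,0,0,0.001,0.088,0,0,0,0,0.001,0.1,0,0,0,0,0.001,0.11,0,0,0,0,0.001,0.117,0,0,0,0,0.001,0.117,0,0,0]}}

```text
t: 5.15
tcp_pos: [0.4935, -0.2513, 0.0336]
tool_rot: [0.799, 0.334, 0.461, -0.192]
force: [-0.1, -0.1, -0.5]
finger_gap: 1.0
gripper_force: 0.0
```

Request:
{"name": "step_arm", "arguments": {"commands": [0,0,0,0,0,0,0,0,0,0,0,0,0,0,0,0,0,0,0,0,0,0,0,0,0,0,0,0,0,0,0,0,0,0,0,0,0,0,0,0,0,0,0,0,0,0,0,0,0,0,0,0,0,0,0,0,0,0,0,0], "jaw": 0, "grip_force": 30}}

```text
t: 6.15
tcp_pos: [0.4934, -0.2527, 0.0345]
tool_rot: [0.799, 0.334, 0.462, -0.191]
force: [-2.8, -2.5, 5.9]
finger_gap: 0.679
gripper_force: 31.7
```

```bash
python3 -c "
from h import *
s=manip.sense();print(s['t'],s['q'],s['tcp_pos'],s['force'],s['finger_gap']*85,s['gripper_force'])
b=snap('top')
cv2.imwrite('pics/f.png',cv2.resize(b['pixels'][130:270,210:420],None,fx=3.5,fy=3.5))
"
```

```text
6.15 [-1.15680273  1.00338295  1.78709475  1.04398299  1.20040044 -1.22454009] [ 0.49340236 -0.25267148  0.03449886] [-2.83560014 -2.51781854  5.85751593] 57.6980116178481 31.67964915399807
```

View pics/f.png

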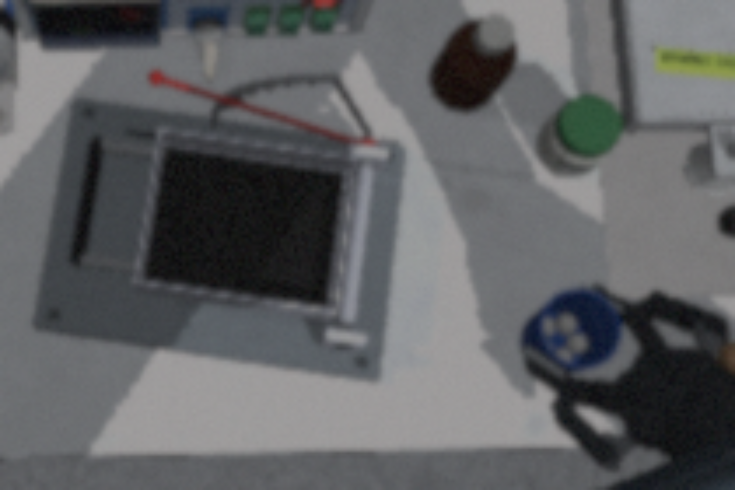

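The jaws hold the cup at 57.7 mm opening, and the balls are visible inside. Next I lift and carry it.

```bash
python3 -c "
from h import *
s=manip.sense();p=s['tcp_pos'];z=np.array([.612,.612,-.5])
print(p-.019*z);R=mk(z,[.707,-.707,0])
rel(p+[0,0,.14],None)
rel(np.array([.568,.015,.18])+.019*z,None)
z2=np.array([np.cos(np.radians(20))*.707]*2+[-np.sin(np.radians(20))])
# pour orientation: repitch to 20 deg then roll +135
Rp=mk(z2,[.707,-.707,0])*Ro.from_euler('z',135,degrees=True)
c=Ro.from_quat(s['tool_rot']).inv().apply([0,0,1]);print(c,Rp.apply(c))
rel(np.array([.568,.015,.13])+.019*z2,Rp)
rel(p,mk(z2,[.707,-.707,0]))
"
```

```text
[ 0.48176899 -0.26430748  0.04400136]
shift [ 0.1212  0.0005 -0.0702] turn [0. 0. 0.]
shift [ 0.248  -0.1349  0.1557] turn [0. 0. 0.]
[ 0.86535753  0.00387912 -0.50114   ] [-0.05091195 -0.91239037 -0.40614258]
shift [ 0.208  -0.1351  0.1805] turn [ 11.81   5.06 134.87]
shift [0. 0. 0.] turn [-0.12 10.07  0.3 ]
```

Request:
{"name": "step_arm", "arguments": {"commands": [0.008,0,-0.005,0,0,0,0.025,0,-0.0145,0,0,0,0.045,0,-0.026,0,0,0,0.065,0,-0.0375,0,0,0,0.085,0,-0.049,0,0,0,0.105,0,-0.06,0,0,0,0.121,-0.005,-0.065,0,0,0,0.13,-0.015,-0.055,0,0,0,0.14,-0.028,-0.035,0,0,0,0.152,-0.042,-0.012,0,0,0]}}

```text
t: 7.2
tcp_pos: [0.5092, -0.1743, 0.1706]
tool_rot: [0.8, 0.334, 0.46, -0.191]
force: [0.5, -0.3, -1.3]
finger_gap: 0.675
gripper_force: 32.2
```

```bash
python3 -c "
from h import *
s=manip.sense();print(s['q'],s['finger_gap']*85,s['force'])
z=np.array([.612,.612,-.5])
rel(np.array([.568,.015,.18])+.019*z,mk(z,[.707,-.707,0]))
"
```

```text
[-1.05708494  0.71391672  1.93064112  1.07879169  1.23368882 -1.06548209] 57.37587261133509 [ 0.50898819 -0.33250432 -1.26944036]
shift [ 0.0969 -0.0915  0.1661] turn [-0.13  0.2   0.23]
```

Request:
{"name": "step_arm", "arguments": {"commands": [0.012,-0.011,0.02,0,0,0,0.024,-0.023,0.041,0,0,0,0.036,-0.034,0.062,0,0,0,0.048,-0.045,0.083,0,0,0,0.06,-0.057,0.104,0,0,0,0.072,-0.068,0.125,0,0,0,0.084,-0.08,0.145,0,0,0,0.092,-0.087,0.158,0,0,0,0.097,-0.091,0.166,0,0,0,0.097,-0.091,0.166,0,0,0]}}

```text
t: 8.2
tcp_pos: [0.5791, 0.0273, 0.171]
tool_rot: [0.8, 0.335, 0.46, -0.192]
force: [0.2, 0.2, -1.1]
finger_gap: 0.678
gripper_force: 32.3
```

```bash
python3 -c "
from h import *
s=manip.sense();print(s['q'],s['finger_gap']*85,s['force'])
z2=np.array([np.cos(np.radians(20))*.707]*2+[-np.sin(np.radians(20))])
for z,r in((.14,75),(.13,135)):
  Rp=mk(z2,[.707,-.707,0])*Ro.from_euler('z',r,degrees=True)
  c=Ro.from_quat(s['tool_rot']).inv().apply([0,0,1]);print(Rp.apply(c))
  rel(np.array([.568,.015,z])+.019*z2,Rp)
"
```

```text
[-0.63332829  0.69331699  2.07204249  1.49068987  1.03139919 -1.13437489] 57.59256861350741 [ 0.22958914  0.18063267 -1.14322955]
[ 0.31024304 -0.87081558  0.38135218]
shift [-0.0318  0.0008  0.02  ] turn [ 6.35  8.94 75.03]
[-0.05048784 -0.91383873 -0.4029265 ]
shift [-0.0404  0.0008  0.025 ] turn [ 11.83   5.42 134.8 ]
```

Request:
{"name": "step_arm", "arguments": {"commands": [-0.003,0,0.002,0.6,0.9,7.5,-0.006,0,0.004,1.3,1.8,15,-0.009,0,0.006,1.9,2.7,22.5,-0.013,0,0.008,2.5,3.6,30,-0.016,0,0.01,3.2,4.5,37.5,-0.019,0,0.012,3.8,5.4,45,-0.022,0,0.014,4.4,6.3,52.5,-0.025,0.001,0.016,5.1,7.1,60,-0.029,0.001,0.018,5.7,8,67.5,-0.032,0.001,0.02,6.3,8.9,75]}}

```text
t: 9.2
tcp_pos: [0.582, 0.0236, 0.1331]
tool_rot: [0.791, -0.215, 0.288, -0.496]
force: [-0.5, 0.2, -2.1]
finger_gap: 0.678
gripper_force: 32.3
```

```bash
python3 -c "
from h import *
s=manip.sense();print(s['q'],s['finger_gap']*85,s['force'])
z2=np.array([np.cos(np.radians(20))*.707]*2+[-np.sin(np.radians(20))])
for z,r in((.13,140),):
  Rp=mk(z2,[.707,-.707,0])*Ro.from_euler('z',r,degrees=True)
  rel(np.array([.568,.015,z])+.019*z2,Rp)
"
```

```text
[-0.68913261  0.90180034  2.09326934  1.61943289  1.21002973 -0.10422928] 57.661570936529245 [-0.48590394  0.18869766 -2.10015881]
shift [-0.0059  0.0071  0.005 ] turn [-0.08 -0.37 64.77]
```

Request:
{"name": "step_arm", "arguments": {"commands": [-0.001,0.001,0.001,0,0,4,-0.001,0.001,0.001,0,0,8,-0.002,0.002,0.002,0,0,12,-0.002,0.003,0.002,0,0,16,-0.003,0.004,0.003,0,0,20,-0.004,0.005,0.004,0,0,25,-0.005,0.006,0.005,0,0,30,-0.006,0.007,0.005,0,0,35,-0.006,0.007,0.005,0,0,41,-0.006,0.007,0.005,0,0,47]}}

```text
t: 10.2
tcp_pos: [0.5804, 0.0279, 0.1237]
tool_rot: [0.64, -0.512, 0.066, -0.569]
force: [-0.4, -0.4, -2.5]
finger_gap: 0.676
gripper_force: 32.4
```

Request:
{"name": "step_arm", "arguments": {"commands": [0,0,0,0,0,3,0,0,0,0,0,6,0,0,0,0,0,10,0,0,0,0,0,14,0,0,0,0,0,18,0,0,0,0,0,22,0,0,0,0,0,26,0,0,0,0,0,28,0,0,0,0,0,28,0,0,0,0,0,28]}}

```text
t: 11.2
tcp_pos: [0.5804, 0.0284, 0.1242]
tool_rot: [-0.498, 0.65, 0.072, 0.569]
force: [0.7, 0.1, -0.4]
finger_gap: 0.675
gripper_force: 32.5
```

```bash
python3 -c "
from h import *
s=manip.sense();print(s['q'],s['finger_gap']*85,s['force'],s['tcp_pos'])
b=snap('top');a=snap('scene')
A=cv2.resize(b['pixels'][130:250,210:340],None,fx=3,fy=3);B=cv2.resize(a['pixels'][130:250,205:335],None,fx=3,fy=3)
cv2.imwrite('pics/g.png',np.hstack([A,B]))
"
```

```text
[-0.68255621  0.92485561  2.09860174  1.63528954  1.21143127  1.16882063] 57.33772048797547 [ 0.65886786  0.13046718 -0.39689346] [0.58043184 0.02841049 0.1242223 ]
```

View pics/g.png

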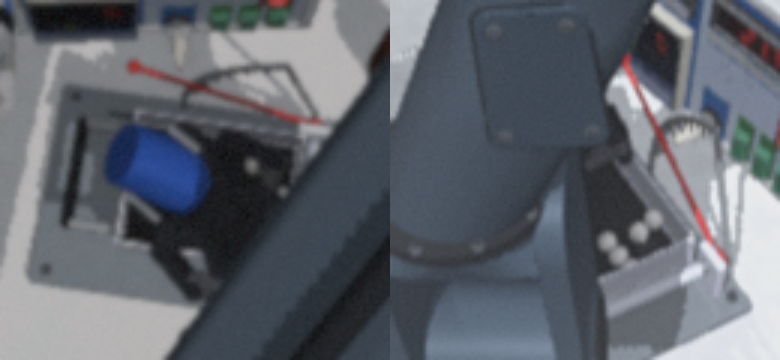

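The scene view shows the balls lying in the tray, near (608,240), (618,257), (638,232) and (655,217). I count four or five, and I will check once the arm is clear. Next I roll back and return the cup to its old place.

```bash
python3 -c "
from h import *
z=np.array([.612,.612,-.5]);R=mk(z,[.707,-.707,0])
rel(np.array([.56,-.02,.20])+.019*z,R)
"
```

```text
shift [-0.034  -0.0432 -0.053 ] turn [ -13.01   -3.86 -149.42]
```

Request:
{"name": "step_arm", "arguments": {"commands": [-0.006,-0.008,-0.01,-0.4,-0.1,-5,-0.012,-0.016,-0.02,-1.1,-0.3,-13,-0.018,-0.024,-0.03,-1.8,-0.5,-21,-0.024,-0.032,-0.04,-2.5,-0.75,-29,-0.03,-0.04,-0.05,-3.2,-1,-37,-0.034,-0.043,-0.053,-3.9,-1.2,-45,-0.034,-0.043,-0.053,-4.6,-1.4,-53,-0.034,-0.043,-0.053,-5.3,-1.6,-61,-0.034,-0.043,-0.053,-6,-1.8,-69,-0.034,-0.043,-0.053,-6.7,-2,-77]}}

```text
t: 12.3
tcp_pos: [0.5713, -0.0079, 0.1905]
tool_rot: [0.824, -0.182, 0.255, -0.472]
force: [0.7, 1.0, -0.5]
finger_gap: 0.676
gripper_force: 32.4
```

```bash
python3 -c "
from h import *
z=np.array([.612,.612,-.5]);R=mk(z,[.707,-.707,0]);print(manip.sense()['q'])
rel(np.array([.52,-.14,.19])+.019*z,R)
"
```

```text
[-0.74052011  0.70801805  2.02206768  1.361133    1.18283872  0.16885397]
shift [ 0.0308  0.0698 -0.1018] turn [ -6.34  -1.83 -72.08]
```

Request:
{"name": "step_arm", "arguments": {"commands": [0.003,0.007,-0.01,-0.6,-0.2,-7.2,0.006,0.014,-0.02,-1.3,-0.4,-14.4,0.009,0.021,-0.03,-1.9,-0.5,-21.6,0.012,0.028,-0.041,-2.5,-0.7,-28.8,0.015,0.035,-0.051,-3.2,-0.9,-36,0.018,0.042,-0.061,-3.8,-1.1,-43.2,0.022,0.049,-0.071,-4.4,-1.3,-50.4,0.025,0.056,-0.081,-5.1,-1.5,-57.7,0.028,0.063,-0.092,-5.7,-1.6,-64.9,0.031,0.07,-0.102,-6.3,-1.8,-72]}}

```text
t: 13.3
tcp_pos: [0.5311, -0.1289, 0.1801]
tool_rot: [0.8, 0.331, 0.462, -0.192]
force: [-0.2, -0.3, -1.4]
finger_gap: 0.677
gripper_force: 32.5
```

```bash
python3 -c "
from h import *
z=np.array([.612,.612,-.5]);R=mk(z,[.707,-.707,0])
s=manip.sense();print(s['q'])
z0=Ro.from_quat([.799,.334,.462,-.191])
rel(np.array([.4934,-.2527,.060]),z0)
b=snap('top');h=cv2.cvtColor(b['pixels'],cv2.COLOR_BGR2HSV)
t=b['pixels'][160:230,240:320];g=cv2.resize(t,None,fx=6,fy=6);cv2.imwrite('pics/t.png',g)
"
```

```text
[-0.96650273  0.68855774  1.97074564  1.16074151  1.1918256  -1.05508208]
shift [-0.1609  0.0613 -0.039 ] turn [ 0.1  -0.04 -0.42]
```

View pics/t.png

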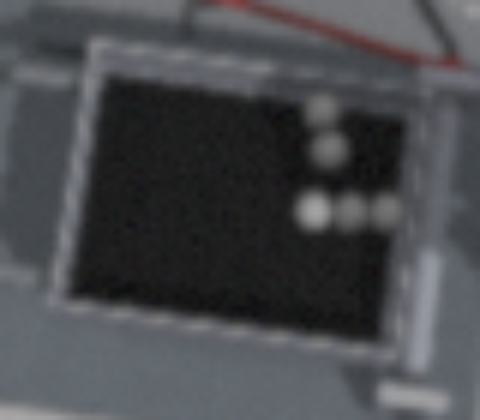

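All five balls are in the tray, at crop positions (322,108), (328,150), (313,210), (350,210) and (386,210). Next I place the cup.

Request:
{"name": "step_arm", "arguments": {"commands": [-0.013,0.005,-0.004,0,0,0,-0.029,0.011,-0.008,0,0,0,-0.047,0.018,-0.012,0,0,0,-0.066,0.025,-0.016,0,0,0,-0.086,0.033,-0.021,0,0,0,-0.106,0.04,-0.026,0,0,0,-0.126,0.048,-0.031,0,0,-0.2,-0.144,0.055,-0.035,0,0,-0.3,-0.156,0.06,-0.038,0,0,-0.4,-0.161,0.0615,-0.039,0,0,-0.4]}}

```text
t: 14.35
tcp_pos: [0.493, -0.2532, 0.0583]
tool_rot: [0.8, 0.331, 0.462, -0.192]
force: [-0.6, -0.3, -0.9]
finger_gap: 0.677
gripper_force: 32.5
```

```bash
python3 -c "
from h import *
z0=Ro.from_quat([.799,.334,.462,-.191])
s=manip.sense();print(s['tcp_pos']);rel(np.array([.4934,-.2527,.0345]),z0)
"
```

```text
[ 0.49299007 -0.25323247  0.05828313]
shift [-0.0203 -0.      0.0125] turn [ 0.13 -0.05 -0.41]
```

Request:
{"name": "step_arm", "arguments": {"commands": [-0.004,0,0.0025,0,0,-0.2,-0.008,0,0.005,0,0,-0.3,-0.011,0,0.007,0,0,-0.4,-0.014,0,0.009,0,0,-0.4,-0.017,0,0.0105,0,0,-0.4,-0.019,0,0.0115,0,0,-0.4,-0.02,0,0.012,0,0,-0.4,-0.0205,0,0.0125,0,0,-0.4,-0.0205,0,0.0125,0,0,-0.4,-0.0205,0,0.0125,0,0,-0.4]}}

```text
t: 15.35
tcp_pos: [0.4937, -0.2516, 0.0357]
tool_rot: [0.799, 0.334, 0.463, -0.19]
force: [0.2, 0.0, -1.5]
finger_gap: 0.677
gripper_force: 32.5
```

Request:
{"name": "step_arm", "arguments": {"commands": [-0.0005,0,0.0003,0,0,0,-0.001,0,0.0006,0,0,0,-0.0015,0,0.0009,0,0,0,-0.0018,0,0.001,0,0,0,-0.0018,0,0.001,0,0,0,-0.0018,0,0.001,0,0,0,-0.0018,0,0.001,0,0,0,-0.0018,0,0.001,0,0,0,-0.0018,0,0.001,0,0,0,-0.0018,0,0.001,0,0,0]}}

```text
t: 16.35
tcp_pos: [0.4938, -0.2515, 0.0344]
tool_rot: [0.798, 0.334, 0.463, -0.19]
force: [-1.0, -1.8, 5.6]
finger_gap: 0.673
gripper_force: 32.3
```

Contact at +5.6 N, so I open and back away along the tool axis.

Request:
{"name": "step_arm", "arguments": {"commands": [0,0,0,0,0,0,0,0,0,0,0,0,0,0,0,0,0,0,0,0,0,0,0,0,0,0,0,0,0,0,0,0,0,0,0,0,0,0,0,0,0,0,0,0,0,0,0,0,0,0,0,0,0,0,0,0,0,0,0,0], "jaw": 100}}

```text
t: 17.35
tcp_pos: [0.4937, -0.2516, 0.0336]
tool_rot: [0.799, 0.334, 0.463, -0.19]
force: [-0.1, -0.1, -1.7]
finger_gap: 0.999
gripper_force: 0.0
```

Request:
{"name": "step_arm", "arguments": {"commands": [0,0,-0.008,0,0,0,0,0,-0.02,0,0,0,0,0,-0.035,0,0,0,0,0,-0.05,0,0,0,0,0,-0.065,0,0,0,0,0,-0.08,0,0,0,0,0,-0.1,0,0,0,0.01,0,-0.12,0,0,0,0.03,0,-0.14,0,0,0,0.06,0,-0.155,0,0,0]}}

```text
t: 18.35
tcp_pos: [0.4182, -0.3271, 0.1637]
tool_rot: [0.799, 0.333, 0.463, -0.19]
force: [-0.5, -0.5, 0.7]
finger_gap: 0.999
gripper_force: 0.0
```

```bash
python3 -c "
from h import *
np.set_printoptions(precision=4,suppress=True)
s=manip.sense();print(s['q'],s['tcp_pos'])
b=snap('top')
for x in ((.482,-.263,.07),):print(proj(b,x))
H=cv2.cvtColor(b['pixels'],cv2.COLOR_BGR2HSV);m=cv2.inRange(H,(108,130,40),(125,255,255))
n,L,st,ce=cv2.connectedComponentsWithStats(m)
print([ (st[i],ce[i]) for i in range(1,n) if st[i,4]>100])
y=np.radians(-9.5);ry=np.array([-np.sin(y),np.cos(y),0])
for sg in(1,-1):
  rel([.46,-.20,.32],mk([0,0,-1],sg*ry))
  rel([.588,.093,.15],mk([0,0,-1],sg*ry))
"
```

```text
[-1.3352  0.7723  1.7372  0.8422  1.434  -1.0419] [ 0.4182 -0.3271  0.1637]
[np.float64(374.99560801070845), np.float64(223.62788664881208)]
[(array([256,  65,  33,  10, 186], dtype=int32), array([271.6452,  69.3011])), (array([360, 214,  26,  21, 424], dtype=int32), array([372.6321, 224.4811]))]
shift [ 0.1907 -0.0593  0.0271] turn [  64.77  -32.7  -111.31]
shift [ 0.1931 -0.1771  0.3696] turn [  64.77  -32.7  -111.31]
shift [ 0.1907 -0.0593  0.0271] turn [-28.05 -55.57  49.72]
shift [ 0.1931 -0.1771  0.3696] turn [-28.05 -55.57  49.72]
```

The cup's blue bounding box is unchanged, so it stands upright at its old place. Next is the handle.

Request:
{"name": "step_arm", "arguments": {"commands": [0.02,-0.006,0.003,-2.8,-5.6,5,0.04,-0.012,0.006,-5.6,-11.1,10,0.06,-0.018,0.009,-8.4,-16.7,15,0.08,-0.024,0.012,-11.2,-22.2,20,0.1,-0.03,0.015,-14,-27.8,24.9,0.12,-0.036,0.018,-16.8,-33.3,29.9,0.14,-0.042,0.02,-19.6,-38.9,34.8,0.16,-0.048,0.022,-22.4,-44.4,39.8,0.175,-0.054,0.025,-25.2,-50,44.8,0.19,-0.06,0.027,-28.05,-55.57,49.7], "jaw": 50}}

```text
t: 19.4
tcp_pos: [0.4584, -0.1997, 0.3134]
tool_rot: [0.998, -0.045, 0.04, -0.021]
force: [0.0, -0.3, 0.2]
finger_gap: 0.497
gripper_force: 0.0
```

```bash
python3 -c "
from h import *
np.set_printoptions(precision=4,suppress=True)
s=manip.sense();print(s['q'],s['tcp_pos'])
y=np.radians(-9.5);ry=np.array([-np.sin(y),np.cos(y),0])
rel([.53,.04,.27],mk([0,0,-1],-ry))
rel([.588,.093,.15],mk([0,0,-1],-ry))
"
```

```text
[-0.6842  0.2366  1.6704  0.0869  1.1971  0.9467] [ 0.4584 -0.1997  0.3134]
shift [ 0.0458 -0.2429  0.0581] turn [-2.77 -4.33  4.32]
shift [ 0.0892 -0.2953  0.1844] turn [-2.77 -4.33  4.32]
```

Request:
{"name": "step_arm", "arguments": {"commands": [0.005,-0.02,0.005,-2.8,-4.3,4.3,0.015,-0.055,0.015,-2.8,-4.3,4.3,0.025,-0.092,0.028,-2.8,-4.3,4.3,0.037,-0.13,0.045,-2.8,-4.3,4.3,0.049,-0.168,0.065,-2.8,-4.3,4.3,0.061,-0.206,0.09,-2.8,-4.3,4.3,0.072,-0.242,0.12,-2.8,-4.3,4.3,0.082,-0.273,0.15,-2.8,-4.3,4.3,0.088,-0.29,0.175,-2.8,-4.3,4.3,0.089,-0.295,0.184,-2.8,-4.3,4.3]}}

```text
t: 20.4
tcp_pos: [0.5868, 0.095, 0.1479]
tool_rot: [0.997, -0.079, -0.0, -0.001]
force: [-1.0, -0.0, -0.0]
finger_gap: 0.501
gripper_force: 0.0
```

```bash
python3 -c "
from h import *
np.set_printoptions(precision=4,suppress=True)
s=manip.sense();print(s['q'],s['tcp_pos'])
y=np.radians(-9.5);ry=np.array([-np.sin(y),np.cos(y),0])
rel([.588,.093,.038],mk([0,0,-1],-ry))
a=snap('scene')
cv2.imwrite('pics/i.png',cv2.resize(a['pixels'][120:260,190:340],None,fx=4,fy=4))
"
```

```text
[-0.0286  0.5917  1.5881  0.003   0.9623  1.6989] [0.5868 0.095  0.1479]
shift [0.0016 0.002  0.1099] turn [-0.14  0.05  0.42]
```

View pics/i.png

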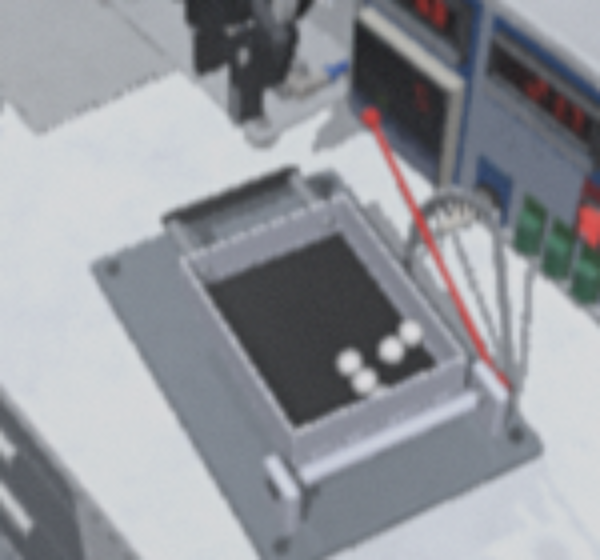

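The scene view shows the handle free below the gripper, from crop (165,218) to (298,172), with the balls in the tray and the pointer undisturbed. Now I descend.

Request:
{"name": "step_arm", "arguments": {"commands": [0.001,0.002,0.012,0,0,0.4,0.002,0.002,0.027,0,0,0.4,0.002,0.002,0.042,0,0,0.4,0.002,0.002,0.057,0,0,0.4,0.002,0.002,0.07,0,0,0.4,0.002,0.002,0.082,0,0,0.4,0.002,0.002,0.093,0,0,0.4,0.002,0.002,0.102,0,0,0.4,0.002,0.002,0.108,0,0,0.4,0.002,0.002,0.11,0,0,0.4]}}

```text
t: 21.45
tcp_pos: [0.5896, 0.0919, 0.0394]
tool_rot: [0.997, -0.083, 0.001, -0.001]
force: [-0.5, -0.1, -1.1]
finger_gap: 0.501
gripper_force: 0.0
```

Request:
{"name": "step_arm", "arguments": {"commands": [0,0,0,0,0,0,0,0,0,0,0,0,0,0,0,0,0,0,0,0,0,0,0,0,0,0,0,0,0,0,0,0,0,0,0,0,0,0,0,0,0,0,0,0,0,0,0,0,0,0,0,0,0,0,0,0,0,0,0,0], "jaw": 0, "grip_force": 40}}

```text
t: 22.45
tcp_pos: [0.5904, 0.0924, 0.0406]
tool_rot: [0.997, -0.083, 0.002, -0.002]
force: [0.3, 5.6, 3.4]
finger_gap: 0.12
gripper_force: 39.4
```

```bash
cat >> h.py <<'E'
YAW=np.radians(-9.5)
RIG=Ro.from_euler('z',YAW)
def swing(th0,th1,s=None):
    """pose rows turning the current tool pose about hinge by angles up to th1-th0"""
    s=s or manip.sense();H=np.array([.5533,-.1085,.045])
    D=RIG*Ro.from_euler('x',th1-th0)*RIG.inv()
    return H+D.apply(s['tcp_pos']-H), D*Ro.from_quat(s['tool_rot'])
E
python3 -c "
from h import *
np.set_printoptions(precision=4,suppress=True)
s=manip.sense();print(s['q'],s['tcp_pos'],s['finger_gap']*85,s['force'])
l=RIG.inv().apply(s['tcp_pos']-np.array([.5533,-.1085,.045]));print('rig',l)
for t in np.linspace(0,.25,6)[1:]:rel(*swing(0,t))
"
```

```text
[-0.0334  0.7554  1.6395  0.0052  0.7416  1.7008] [0.5904 0.0924 0.0406] 10.193519001336007 [0.2613 5.5884 3.423 ]
rig [ 0.0034  0.2043 -0.0044]
shift [ 0.     -0.     -0.0102] turn [ 2.86 -0.    0.01]
shift [ 0.0001  0.0005 -0.0204] turn [ 5.73 -0.01  0.03]
shift [ 0.0001  0.0015 -0.0306] turn [ 8.59 -0.01  0.04]
shift [ 0.0002  0.003  -0.0407] turn [11.46 -0.02  0.05]
shift [ 0.0002  0.005  -0.0507] turn [14.32 -0.02  0.07]
```

Request:
{"name": "step_arm", "arguments": {"commands": [0,0,-0.003,0.85,0,0,0,0,-0.007,2,0,0,0,0.0003,-0.012,3.4,0,0,0,0.0006,-0.0175,4.9,0,0,0,0.001,-0.023,6.45,0,0,0,0.0015,-0.029,8.15,0,0,0,0.0022,-0.035,9.8,0,0,0,0.003,-0.0407,11.45,0,0,0,0.004,-0.046,13,0,0,0,0.005,-0.0507,14.3,0,0]}}

```text
t: 23.45
tcp_pos: [0.5894, 0.0873, 0.0913]
tool_rot: [0.988, -0.083, 0.013, -0.127]
force: [3.4, 5.7, -1.0]
finger_gap: 0.119
gripper_force: 39.2
```

```bash
python3 -c "
from h import *
np.set_printoptions(precision=4,suppress=True)
s=manip.sense();print(s['q'],s['tcp_pos'],s['finger_gap']*85,s['force'],s['ft_torque'])
for t in np.linspace(0,.22,6)[1:]:rel(*swing(0,t))
"
```

```text
[-0.1706  0.6718  1.6767  0.353   0.8215  1.3222] [0.5894 0.0873 0.0913] 10.103197282675143 [ 3.3511  5.6819 -0.9678] [ 0.7476 -0.4286 -0.1396]
shift [ 0.    -0.    -0.009] turn [ 2.52 -0.    0.01]
shift [ 0.0001  0.0003 -0.018 ] turn [ 5.04 -0.01  0.02]
shift [ 0.0001  0.001  -0.0269] turn [ 7.56 -0.01  0.03]
shift [ 0.0002  0.0022 -0.0359] turn [10.08 -0.01  0.05]
shift [ 0.0002  0.0037 -0.0447] turn [12.6  -0.01  0.06]
```

Request:
{"name": "step_arm", "arguments": {"commands": [0,0,-0.003,0.8,0,0,0,0,-0.007,1.95,0,0,0,0.0002,-0.011,3.1,0,0,0,0.0003,-0.016,4.5,0,0,0,0.0006,-0.021,5.9,0,0,0,0.001,-0.026,7.3,0,0,0,0.0015,-0.031,8.7,0,0,0,0.002,-0.035,9.8,0,0,0,0.0025,-0.038,10.7,0,0,0,0.003,-0.0407,11.45,0,0]}}

```text
t: 24.45
tcp_pos: [0.5871, 0.0743, 0.1302]
tool_rot: [0.971, -0.081, 0.021, -0.225]
force: [4.1, 4.8, 1.2]
finger_gap: 0.123
gripper_force: 39.2
```

```bash
python3 -c "
from h import *
np.set_printoptions(precision=4,suppress=True)
s=manip.sense();print(s['q'],s['tcp_pos'],s['finger_gap']*85,s['force'],s['ft_torque'])
R0=Ro.from_quat(s['tool_rot']).as_matrix()
g=s['tcp_pos']-.019*R0[:,2];l=RIG.inv().apply(g-np.array([.5533,-.1085,.045]));print('tool tilt',np.arccos(-R0[2,2]),'bar rig',l,'r',np.hypot(l[1],l[2]),'theta',np.arctan2(l[2],l[1])-np.arctan2(.012,.205))
a=snap('scene');b=snap('top')
A=cv2.resize(b['pixels'][130:220,210:335],None,fx=6,fy=6);B=cv2.resize(a['pixels'][120:240,200:335],None,fx=5,fy=5)
cv2.imwrite('pics/j.png',B);cv2.imwrite('pics/k.png',A)
H=np.array([.5533,-.1085,.045])
for n,S in(('s',a),('t',b)):
  for th in(.45,.486):
    u=np.array([0,np.cos(th),np.sin(th)])
    print(n,th,[np.round(proj(S,H+RIG.apply([x,0,0]+r*u)),1) for x,r in((.06,.185),(.079,.185),(.06,.1),(.079,.1))])
"
```

```text
[-0.293   0.6341  1.6906  0.5651  0.9552  1.0808] [0.5871 0.0743 0.1302] 10.477112523929707 [4.1353 4.7987 1.1603] [ 0.6103 -0.4506 -0.2371]
tool tilt 0.45580066831765725 bar rig [0.0031 0.1775 0.1022] r 0.20483714389905 theta 0.4640703382778773
s 0.45 [array([275.5, 152.9]), array([282. , 150.4]), array([290.3, 182.9]), array([296.8, 180.2])]
s 0.486 [array([276.1, 152. ]), array([282.7, 149.4]), array([290.8, 182.5]), array([297.3, 179.8])]
t 0.45 [array([252.2, 159.7]), array([253.4, 152.5]), array([281.7, 168.3]), array([282.7, 161.4])]
t 0.486 [array([253.4, 159.1]), array([254.5, 151.9]), array([282.4, 168.1]), array([283.4, 161.1])]
```

View pics/j.png

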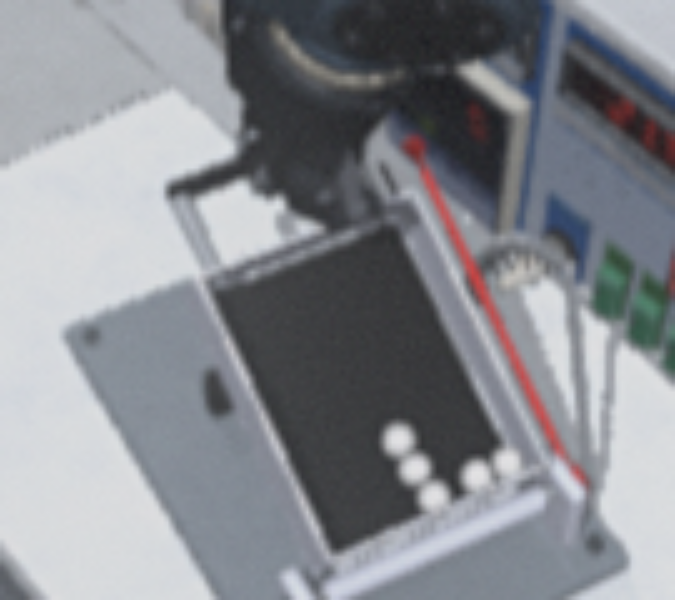

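The scene view shows the tray lifted with all five balls at its hinge end, and its wall slightly below the red pointer, whose knob is at crop (414,147). I have used all ten picture views, so I measure the rest numerically.

Run:
```python
from h import *
import pickle
np.set_printoptions(precision=4,suppress=True)
a0,b0=pickle.load(open('s0.pkl','rb'));a=snap('scene');b=snap('top')
H=np.array([.5533,-.1085,.045])
def inrig(S,u,v,x):
    c,d=ray(S,u,v);c=RIG.inv().apply(c-H);d=RIG.inv().apply(d);return c+d*(x-c[0])/d[0]
for n,S,roi in(('s0',a0,(140,225,270,325)),('s1',a,(140,225,270,325)),('t0',b0,(145,175,250,320)),('t1',b,(145,175,250,320))):
    hs=cv2.cvtColor(S['pixels'],cv2.COLOR_BGR2HSV)
    m=cv2.inRange(hs,(0,120,60),(8,255,255))|cv2.inRange(hs,(172,120,60),(180,255,255))
    k=np.zeros_like(m);k[roi[0]:roi[1],roi[2]:roi[3]]=1;m=m*k
    nn,L,st,ce=cv2.connectedComponentsWithStats(m);i=1+np.argmax(st[1:,4])
    v,u=np.nonzero(L==i)
    if n[0]=='s':
        P=np.array([inrig(S,p,q,.079) for p,q in zip(u,v)])
        r=np.hypot(P[:,1],P[:,2]);th=np.arctan2(P[:,2],P[:,1]);far=r>.1
        f=np.polyfit(P[far,1],P[far,2],1);kn=r>.176
        print(n,len(u),'maxr',r.max(),'median angle far',np.median(th[far]),'slope',np.arctan(f[0]),'knob',P[kn].mean(0),np.mean(th[kn]))
    else:
        o=u<u.min()+4;print(n,len(u),'left end px',u[o].mean(),v[o].mean())
# scene bias check: handle ends in flat picture
for x in(-.045,.045):
    print('bar end flat predicted scene',proj(a0,H+RIG.apply([x,.205,.018])),'top',proj(b0,H+RIG.apply([x,.205,.012])))
print('measured scene (231.7,175) (264.3,162.3); top (232.5,204.5) (237.3,169.5)')
# scene bias: plate corners at z=.012
for x,y in((-.095,-.135),(-.095,.135)):print('plate',proj(a0,H+RIG.apply([x,y+.1,-.033])))
print('measured',(205+165/3,130+404/3),(205+25/3,130+172/3))
```

```text
s0 23 maxr 0.14148512320268627 median angle far 0.4620689668348187 slope 0.47903601032363485 knob [nan nan nan] nan
s1 84 maxr 0.17399087186656198 median angle far 0.4620689668348187 slope 0.4937007534642246 knob [nan nan nan] nan
t0 18 left end px 296.5 165.5
t1 8 left end px 254.5 152.125
bar end flat predicted scene [np.float64(232.3730434641562), np.float64(174.00736972258636)] top [np.float64(231.94025145193754), np.float64(203.83761031465838)]
bar end flat predicted scene [np.float64(262.5685127707446), np.float64(162.07617966164426)] top [np.float64(237.3950878748733), np.float64(171.09314397767633)]
measured scene (231.7,175) (264.3,162.3); top (232.5,204.5) (237.3,169.5)
plate [np.float64(259.24663785949974), np.float64(264.39839643908056)]
plate [np.float64(211.8848784509985), np.float64(185.60202345890784)]
measured (260.0, 264.66666666666663) (213.33333333333334, 187.33333333333334)<stdin>:18: RuntimeWarning: Mean of empty slice.
  ret = um.true_divide(
  return _methods._mean(a, axis=axis, dtype=dtype,
  ret = ret.dtype.type(ret / rcount)
```

Run:
```python
from h import *
import pickle
np.set_printoptions(precision=2,suppress=True,linewidth=200)
a=[snap('scene') for _ in range(4)];b=[snap('top') for _ in range(4)]
H=np.array([.5533,-.1085,.045])
def pt(x,y,z,th): return H+RIG.apply([x,y*np.cos(th)-z*np.sin(th),y*np.sin(th)+z*np.cos(th)])
for n,S in(('s',a),('t',b)):
    im=np.mean([s['pixels'].astype(float) for s in S],0);s=S[0]
    red=np.clip(im[...,2]-np.maximum(im[...,0],im[...,1]),0,None)
    for th in(.45,.47,.49,.51):print(n,th,'knob',np.array(proj(s,pt(.079,.185,0,th))))
    u,v=[int(round(x)) for x in proj(s,pt(.079,.185,0,.486))]
    w=red[v-5:v+6,u-6:u+6];print(w.round().astype(int), 'origin',u-6,v-5)
    g=im.mean(2)
    p,q=proj(s,pt(-.045,.205,.012,.451)),proj(s,pt(-.025,.205,.012,.451));print('bar -x end pred',np.array(p),np.array(q))
    u,v=[int(round(x)) for x in p];print(g[v-6:v+7,u-7:u+8].round().astype(int),'origin',u-7,v-6)
```

```text
s 0.45 knob [281.96 150.36]
s 0.47 knob [282.36 149.84]
s 0.49 knob [282.78 149.34]
s 0.51 knob [283.21 148.87]
[[ 0  0  0  0  0  0  0  0  0  0  0  0]
 [ 0  0  0  0  0  0  0  0  0  0  0  0]
 [ 0  0  0  0  0  0  0  0  0  0  0  0]
 [ 0  0  0  0 18 42 44 10  0  0  0  0]
 [ 0  0  0 10 47 74 78 47  0  0  0  0]
 [ 0  0  0 21 59 77 81 63  3  0  0  0]
 [ 0  0  0  2 34 64 69 50  0  0  0  0]
 [ 0  0  0  0  0 28 59 41  0  0  0  0]
 [ 0  0  0  0  0  0 36 44  0  0  0  0]
 [ 0  0  0  0  0  0  6 54 39  0  0  0]
 [ 0  0  0  0  0  0  0 72 91 15  0  0]] origin 277 144
bar -x end pred [235.4  158.62] [242.8  155.78]
[[218 217 218 216 217 217 217 220 221 217 218 211 183 161 136]
 [218 217 217 217 217 218 218 218 212 185 176 160 119  90  76]
 [218 218 217 217 218 211 194 179 159 124 109  92  70  61  59]
 [217 217 217 219 215 177 138 112  91  73  68  62  60  59  61]
 [215 215 215 218 208 135  78  68  66  63  60  60  62  76 104]
 [213 212 213 218 205 119  69  86  98  86  73  86 107 136 177]
 [213 213 213 217 208 144 110 138 147 126 114 152 182 197 218]
 [214 214 215 217 216 188 153 161 174 154 144 190 220 
[... 884 characters left out ...]
igin 249 147
bar -x end pred [240.28 197.89] [241.59 189.82]
[[83 84 82 84 82 84 83 82 81 82 82 81 82 81 80]
 [84 84 84 83 83 82 83 83 83 81 82 82 82 82 82]
 [82 84 84 83 83 83 84 83 83 84 83 83 81 82 81]
 [84 84 84 84 83 84 84 84 83 82 84 82 83 82 83]
 [84 84 83 85 84 84 84 84 84 84 83 83 84 83 84]
 [85 85 85 84 84 85 85 84 84 84 85 84 85 84 84]
 [86 85 86 85 85 85 85 86 84 84 84 84 84 84 83]
 [85 86 86 85 86 86 86 86 85 86 85 85 85 84 84]
 [86 86 85 86 86 86 86 85 85 84 86 86 85 85 85]
 [86 86 86 86 85 86 86 86 85 85 85 86 86 85 87]
 [87 85 86 86 86 85 85 86 85 86 86 86 86 87 86]
 [87 87 85 86 85 86 86 85 87 86 86 86 87 86 86]
 [86 87 87 87 87 85 87 87 86 87 85 88 86 86 86]] origin 233 192
```

Run:
```python
from h import *
import pickle
np.set_printoptions(precision=2,suppress=True,linewidth=200)
a0,b0=pickle.load(open('s0.pkl','rb'));a1=snap('scene');b1=snap('top')
H=np.array([.5533,-.1085,.045])
def pt(x,y,z,th): return H+RIG.apply([x,y*np.cos(th)-z*np.sin(th),y*np.sin(th)+z*np.cos(th)])
def col(im,u,v):   # centre of dark band along the column
    c=im[:,u].mean(1) if im.ndim==3 else im[:,u]
    k=int(v)-2+np.argmin(c[int(v)-2:int(v)+4]);t=(c[k-5:k+6].max()+c[k])/2
    i=k
    while c[i]<t:i-=1
    j=k
    while c[j]<t:j+=1
    return (i+(c[i]-t)/(c[i]-c[i+1])+j-(c[j]-t)/(c[j]-c[j-1]))/2,j-i
for n,S,th in(('flat',a0,0),('now',a1,.451)):
    p=np.array(proj(S,pt(-.04,.205,.012,th)));q=np.array(proj(S,pt(.04,.205,.012,th)))
    im=S['pixels'].astype(float)
    for u in range(int(p[0])+1,int(q[0]),3)[:6]:
        v=p[1]+(q[1]-p[1])*(u-p[0])/(q[0]-p[0]);print(n,u,'pred',round(v,2),'meas',col(im,u,v))
# top flat: rows
im=b0['pixels'].astype(float).transpose(1,0,2)
p=np.array(proj(b0,pt(-.04,.205,.012,0)));q=np.array(proj(b0,pt(.04,.205,.012,0)))
for v in range(int(q[1])+2,int(p[1]),5):
    u=p[0]+(q[0]-p[0])*(v-p[1])/(q[1]-p[1]);print('top flat',v,round(u,2),col(im,v,u))
for x in (0,.02):print('dv/dth scene', np.array(proj(a1,pt(-.03,.205,.012,.471)))-proj(a1,pt(-.03,.205,.012,.451)))
for n,S,w in(('s',a1,(276,287,145,151)),('t',b1,(249,258,148,155))):
    im=S['pixels'].astype(float);r=np.clip(im[...,2]-np.maximum(im[...,0],im[...,1]),0,None);u0,u1,v0,v1=w
    V,U=np.mgrid[v0:v1,u0:u1];R=r[v0:v1,u0:u1];print(n,'knob',(U*R).sum()/R.sum(),(V*R).sum()/R.sum())
print(manip.sense()['t'])
```

```text
flat 235 pred 174.52 meas (np.float64(174.22003577817532), np.int64(6))
flat 238 pred 173.33 meas (np.float64(175.84366414835165), np.int64(12))
flat 241 pred 172.14 meas (np.float64(175.3665254237288), np.int64(13))
flat 244 pred 170.95 meas (np.float64(173.86387434554973), np.int64(12))
flat 247 pred 169.76 meas (np.float64(172.37106918238993), np.int64(13))
flat 250 pred 168.57 meas (np.float64(171.08446338628437), np.int64(12))
now 238 pred 157.62 meas (np.float64(157.22198565665622), np.int64(6))
now 241 pred 156.47 meas (np.float64(155.69301075268817), np.int64(6))
now 244 pred 155.33 meas (np.float64(154.6433854907539), np.int64(5))
now 247 pred 154.18 meas (np.float64(152.53620673911058), np.int64(7))
now 250 pred 153.03 meas (np.float64(151.41456582633052), np.int64(9))
now 253 pred 151.88 meas (np.float64(139.01704545454544), np.int64(28))
top flat 174 236.91 (np.float64(236.69497053872053), np.int64(5))
top flat 179 236.08 (np.float64(235.90281737380514), np.int64(5))
top flat 184 235.24 (np.float64(235.0461337760911), np.int64(4))
top flat 189 234.41 (np.float64(234.11125541125543), np.int64(5))
top flat 194 233.58 (np.float64(233.20739130434782), np.int64(6))
top flat 199 232.75 (np.float64(232.31385845939838), np.int64(5))
dv/dth scene [ 0.33 -0.49]
dv/dth scene [ 0.33 -0.49]
s knob 282.44568868980963 148.6976483762598
t knob 254.4643931795386 151.82246740220663
25.15
```

Two views put the pointer at about 0.487 rad. The arm's motion puts the tray at about 0.454, so I raise it another 0.033 rad.

Request:
{"name": "step_arm", "arguments": {"commands": [0,0,-0.001,0.3,0,0,0,0,-0.002,0.6,0,0,0,0,-0.003,0.9,0,0,0,0,-0.004,1.2,0,0,0,0.0001,-0.005,1.5,0,0,0,0.0001,-0.006,1.7,0,0,0,0.0001,-0.0067,1.9,0,0,0,0.0001,-0.0067,1.9,0,0,0,0.0001,-0.0067,1.9,0,0,0,0.0001,-0.0067,1.9,0,0]}}

```text
t: 26.15
tcp_pos: [0.5867, 0.0715, 0.1362]
tool_rot: [0.967, -0.081, 0.022, -0.241]
force: [3.1, 5.9, 1.9]
finger_gap: 0.121
gripper_force: 39.3
```

Run:
```python
from h import *
s=manip.sense();R=Ro.from_quat(s['tool_rot']).as_matrix();g=s['tcp_pos']-.019*R[:,2]
l=RIG.inv().apply(g-np.array([.5533,-.1085,.045]))
print('tilt',np.arccos(-R[2,2]),'grasp rig',l,'rise',g[2]-.0596,s['force'],s['finger_gap']*85)
for t in(.47,.48,.49,.50):print(t,.205*np.sin(t)+.012*(np.cos(t)-1))
b=snap('top')
im=b['pixels'].astype(float);r=np.clip(im[...,2]-np.maximum(im[...,0],im[...,1]),0,None)
V,U=np.mgrid[148:155,249:258];w=r[148:155,249:258];print('knob top',(U*w).sum()/w.sum(),(V*w).sum()/w.sum())
```

```text
tilt 0.48856601009766476 grasp rig [0.0031036  0.17409484 0.10792946] rise 0.09332945800592922 [3.0934951 5.9126978 1.9460728] 10.326998389461489
0.47 0.09154050796105294
0.48 0.0933086700593554
0.49 0.09506630137840885
0.5 0.09681322615654608
knob top 254.4973600844773 151.740232312566
```

```bash
python3 -c "
from station import manip
print(manip.sign_off())"
```

```text
the job is handed in; nothing more can be done
None
```

I handed the job in at about 26 s. All five balls are in the tray, and the empty cup stands upright at its old place, clear of the tester. The tray is held by its handle at about 0.48–0.49 rad, against a measured pointer angle of about 0.487 rad (good to about 0.01).

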